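# Third hand at the lantern jig

## Robot

A 6-joint arm with a two-finger parallel gripper is mounted at the origin on the work surface. World frame = base frame: x ahead of the robot, y to its left, z up, the work surface at z = 0. Lengths are in m, angles in rad, forces in N, time in s.
With the tool pointing down it reaches from about 0.25 to 0.85 m from the base axis. Payload 12.5 kg.
Tool frame: the origin (TCP) lies midway between the tips of the shut fingers; the grasp point (between the pads) lies 19 mm behind it; z points along the fingers, y is the direction in which the jaws open and shut (so a half turn about z gives the same grasp; the last joint's range is limited). The gripper opens to 93 mm and grips with 3 to 60 N. Pads are 15 mm wide; open, the fingers measure 128 mm over their backs; the gripper's body (75 mm by 188 mm) begins 65 mm behind the grasp point.
Start: joints at [1.11, 0.351, 1.652, -0, 1.139, -0.085], TCP at [0.202, 0.512, 0.219] pointing down, gripper open.
Joint ranges: [-2.75, 2.75], [-0.79, 2.1], [0.01, 2.65], [-1.57, 4.71], [0.07, 3.14], [-2.87, 2.87]. Speed limits (rad/s): [2.22, 2.22, 2.79, 3.14, 3.14, 3.14].

## Interface

Orientations are given as a rotation vector (axis times angle).
In Python, from cell import manip, vision gives the robot as it stands. The module is installed in compiled form; this text tells all that it offers.
- The arm moves only by the tool drive_tool, never from a script. Its argument "rows" is a list of rows, each a list of 7 numbers: the shift along the tool's x, y, z in m, then the turn, a rotation vector about the tool's x, y, z in rad, then the finger opening in m, from 0 to 0.093. A call has 1 to 12 rows; each row shifts and turns the commanded pose from where the row before left it, along the tool's axes as they then stand; what a row does not reach is not made up. A row lasts 1/10 s, in which the tool goes at most 50 mm and 8.59 degrees, less where a joint would pass 70% of its speed; a pose out of reach is approached as far as the arm can. A call is refused whole if a number of a shift passes 0.05 or a number of a turn 0.15, either way. A call with a gripper value outside its range is refused whole. The fingers move at their own pace and stop on an object; "squeeze" is the grip in N (left out, the last holds). Time passes only in rows, so rows that do not move let the fingers close. It gives the time, the measured TCP pose, the force and the opening at its end, in the units of the state.
- manip.observe(): the state, without advancing time (a new reading comes with each control period).
- vision.read_camera(name): name is "side" or "top" or "wrist"; returns the picture (420x560x3 uint8, red, green, blue); there is no depth.
- vision.calibration(name): a dict with "vertical_fov" (degrees; the focal length in pixels is half the picture's height over the tangent of half this angle, whatever the lens; pixels are square), "cx", "cy" (the principal point, pixels), "cam_to_world" (4x4, takes a point from camera to world coordinates). Camera axes: x right, y down, z forward; pixel columns grow to the right and rows downward; lengths in m; the calibration is good to about 2 mm. A picture is of the moment at which its call begins: read the wrist's pose just before it. calibration takes no time and is no camera call; for the wrist camera it gives the pose at the moment of the call.
- manip.close_job(): hands the job in, once; it reports no verdict.
The state is a dict: "clock": time; "qpos": joint angles; "joint_vel": joint speeds; "tau": joint torques, N m; "eef_pos": TCP position; "eef_rot": TCP orientation; "ft_force": force on the tool from outside, world axes, zero at the start; "torque": the same for the moment, N m; "width": finger opening in m.
Only numpy, scipy, OpenCV 4.12 (cv2) and the standard library are available. Lean on these libraries where they do the work, as an engineer would, in place of code of your own. Each camera call takes 0.05 s, during which the arm holds its last target. There are 200 camera calls.

## Task

Of the three look-alike wooden blocks, pick up the one that just fits the channel of the gluing jig, set it down lengthwise in the channel, and push its end squarely against the black sprung stop pad until the gauge pointer stands in the green band; never drive the pad to the end of its travel. Finish while still holding the block there with that steady push, so that I can screw it fast: do not let go. Leave the other blocks and everything else on the bench where they are.

Things in the scene. Friction and masses are not known exactly. Their poses are not given: they have to be found in the camera images.
- block_narrow_center (a point): loose upright wooden block with a thin green inlay line along its top, 90 mm long (its x axis) x 22 mm wide (y) x 50 mm high (z), about 70 g; this point is its centre, 25 mm above its underside. Too narrow for the channel: leave it.
- block_middle_center (a point): loose upright wooden block with a thin green inlay line along its top, 90 mm long (its x axis) x 30 mm wide (y) x 50 mm high (z), about 95 g; this point is its centre, 25 mm above its underside. The one that just fits the 36 mm channel. Its two ends are alike.
- block_wide_center (a point): loose upright wooden block with a thin green inlay line along its top, 90 mm long (its x axis) x 40 mm wide (y) x 50 mm high (z), about 125 g; this point is its centre, 25 mm above its underside. Too wide for the channel: leave it.
- jig: fixed jig; origin at table height on the channel's centre line; +x is the push direction, away from the robot. Plywood base x -110 to +150 mm, 110 mm wide, 12 mm thick. Two dark wooden cheeks 12 mm wide, tops 24 mm above the table, run along x from -90 to +60 mm, 36 mm apart: the channel, open at the top and at its -x end
- gauge (a point): middle of the green band on the white top of the jig's green housing (60 mm long in x, 70 mm wide, 60 mm high), at jig x = +112 mm; the band is 12 mm long. The black crossbar pointer, at most 70 mm above the table, moves over it along +x; a red band lies beyond
- channel (a point): point on the channel's floor (12 mm above the table), on its centre line at jig x = -45 mm; its axes are the jig's. A block with its underside centred here stands wholly within the channel with 30 mm left between its end and the pad at rest
- pad_face (a point): centre of the face of the black rubber stop pad (30 mm wide, from 14 to 56 mm above the table), which looks to -x of the jig and moves with the pad; at jig x = +30 mm with the pad at rest
- pad (a joint): how far the sprung pad is pushed in along the jig's +x, m: 0 at rest, 0.036 at the end of its travel. Spring 450 N/m without preload, so force = 450 x travel. The pointer moves with the pad and stands in the green band from 0.012 to 0.024 (5.4 to 10.8 N), middle 0.018 (8.1 N); the red band starts at 0.033
- jar: white jar with wooden lid, 68 mm across, 100 mm high, loose, origin at the centre of its underside; leave alone
- glue: white bottle with red cap, 48 mm across, 150 mm high, loose, origin at the centre of its underside; leave alone
- driver: blue-handled screwdriver lying on the table along its x axis, loose; leave alone
- sander: cork and wood sanding block 100 x 60 x 32 mm, loose, origin at the centre of its underside; leave alone
- lantern: finished hexagonal lantern, 125 mm across, 150 mm high, loose, origin at the centre of its underside; leave alone
Not all that is in view belongs to the job. What is shaped like the part that bears block_middle_center but purple is not meant.

How it is judged:
On the way:
1. the 30 mm block is lifted clear of the bench in the fingers (height (world z) of block_middle_center above 0.045 m and contact force between the fingers and block_middle above 1 N), for 0.1 s.
At the end, for the whole second after the job is handed in: 30 mm block on the channel floor (within 4.5 mm of its centre line, 7 mm of seated height, 0.09 rad tilt and alignment), at rest, still held in the fingers, pressing the pad with 4 to 13 N and 11 to 25 mm in, through the last second (y of block_middle_center in the frame of jig between -0.0045 and 0.0045 m and z of block_middle_center in the frame of jig between 0.03 and 0.044 m and angle between the x axis of block_middle_center and the x axis of jig, either way round below 0.09 rad and angle between block_middle_center's own z axis and vertical below 0.09 rad and value of joint pad between 0.011 and 0.025 m and contact force between block_middle and pad between 4 and 13 N and contact force between the fingers and block_middle above 2 N and linear speed of block_middle below 0.01 m/s); the arm keeps its last pose, push and grip.
It fails at once if the pad is driven to the end of its travel (33 mm or more) (value of joint pad above 0.033 m).
It fails at once if another block or a bystander is moved more than 30 mm (distance of any of block_narrow_center, block_wide_center, jar, glue, driver, sander, lantern from where it was at the start of the episode above 0.03 m).
It also fails if it takes over 38 s, if anything falls off the work surface, if the arm or the gripper's body presses on something with over 40 N, if the wrist force passes 120 N, or if a joint passes its speed limit or range.

## Working session

There is one attempt and no reset: what is moved stays moved. The work goes in short steps, Python scripts to look and compute and a tool call to move; the robot and the scene stay as the last step left them, time stands still between calls to the robot, and variables do not carry over. Pictures are saved under pics/ and viewed, about 8 in all and at most 12, crops included, and the job is handed in when it is done.

Besides the shell and the picture viewer there is one more tool, called after "Emit:" as a command line: name --pt "numbers of a row" for each row, then --argument value for the rest. drive_tool: Moves the arm, as the interface text tells. Its arguments: {"type":"object","properties":{"rows":{"type":"array","items":{"type":"array","items":{"type":"number"}}},"squeeze":{"type":"number"}},"required":["rows"]}

```bash
mkdir -p pics; cat > h.py <<'E'
import numpy as np,cv2
from cell import manip,vision
def K(n):
    c=vision.calibration(n);f=210/np.tan(np.radians(c['vertical_fov'])/2);return f,c['cx'],c['cy'],np.array(c['cam_to_world'])
def ray(n,u,v,z,k=None):
    f,cx,cy,T=k or K(n);d=T[:3,:3]@[(u-cx)/f,(v-cy)/f,1];o=T[:3,3];return o+d*(z-o[2])/d[2]
def shot(n,p,crop=None,s=1):
    im=vision.read_camera(n)[:,:,::-1]
    if crop: a,b,c,d=crop;im=im[b:d,a:c]
    cv2.imwrite('pics/'+p,cv2.resize(im,None,fx=s,fy=s,interpolation=cv2.INTER_CUBIC))
E
python3 - <<'E'
from h import *
print(manip.observe())
for n in('top','side'):print(n,K(n));shot(n,n+'1.png',None,1.4)
E
```

```text
{'clock': 0.0, 'qpos': array([ 1.11039600e+00,  3.51228006e-01,  1.65242840e+00,  1.13310269e-05,
        1.13908678e+00, -8.46217519e-02]), 'joint_vel': array([-0.00043334,  0.00059944, -0.00081269,  0.00098526, -0.00085768,
        0.00138045]), 'tau': array([ 2.89614236e-04, -4.97323501e+01, -2.85262495e+01,  6.99615455e-02,
        2.56627297e-02, -1.05393954e-04]), 'eef_pos': array([0.20167986, 0.51131955, 0.2181043 ]), 'eef_rot': array([-5.86752271e-01, -3.08598693e+00,  1.73603286e-03]), 'ft_force': array([-0.35726803, -0.24897458, -0.02421953]), 'torque': array([ 0.03860239, -0.00898387, -0.07100218]), 'width': 0.09277552984173969}
top (np.float64(441.927194236507), 277.45374622076133, 212.1251103069178, array([[ 0.01806796, -0.99515865,  0.0966065 ,  0.46515697],
       [-0.99955032, -0.02029095, -0.02207797,  0.02462919],
       [ 0.02393132, -0.09616415, -0.99507776,  1.10661598],
       [ 0.        ,  0.        ,  0.        ,  1.        ]]))
side (np.float64(494.69957774738583), 277.6153990244214, 209.68252514716605, array([[ 0.78559458, -0.45413769,  0.42023817,  0.09258415],
       [-0.61846077, -0.55588063,  0.55543046, -0.63502768],
       [-0.01863965, -0.69624398, -0.71756316,  0.92930786],
       [ 0.        ,  0.        ,  0.        ,  1.        ]]))
```

View pics/top1.png

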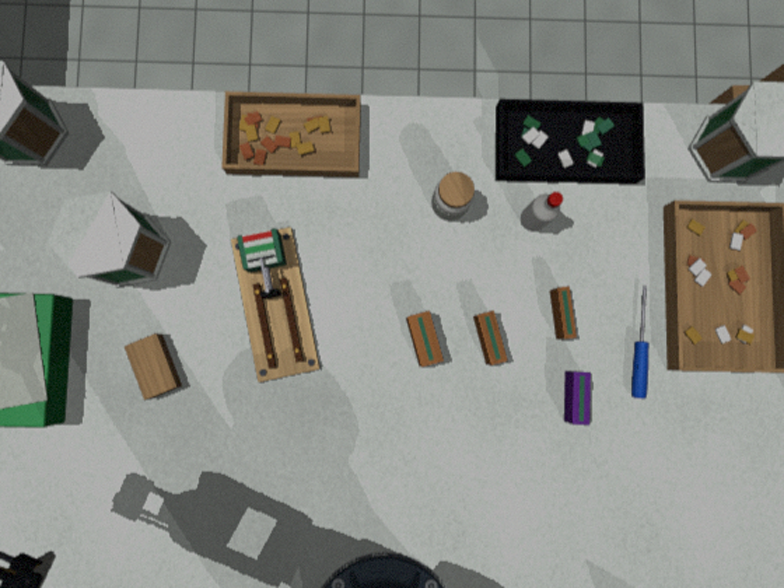

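View pics/side1.png

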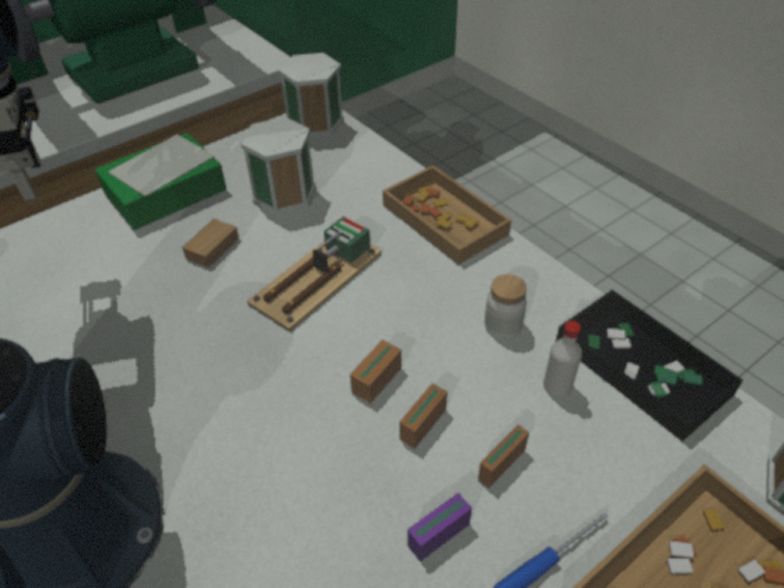

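The left brown block (top view, 425,338) is the widest. The one at (492,338) is the middle one, the right one (564,313) is narrow, and the purple one is a decoy. The jig runs from (290,378) to (262,230). I'll enlarge crops of the jig and the middle block.

```bash
python3 - <<'E'
import cv2,numpy as np
im=cv2.imread('pics/top1.png');im=cv2.resize(im,(560,420),interpolation=cv2.INTER_AREA)
a=cv2.resize(im[155:275,160:235],None,fx=5,fy=5,interpolation=cv2.INTER_CUBIC)
b=cv2.resize(im[195:275,285:365],None,fx=5,fy=5,interpolation=cv2.INTER_CUBIC)
o=np.zeros((600,780,3),np.uint8);o[:,:375]=a;o[:400,380:780]=b;cv2.imwrite('pics/c1.png',o)
E
```

```text
(no output)
```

View pics/c1.png

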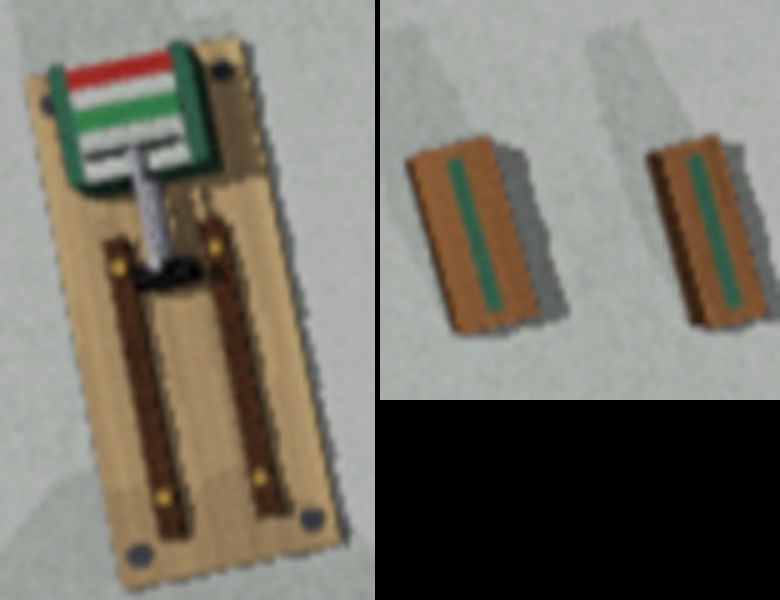

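Crop: middle block's inlay runs from (697,155) to (735,307). Jig base corners are (28,78), (243,40), (345,540) and (125,588). The left cheek goes from (118,242) to (172,535), the right from (215,222) to (273,513).

```bash
python3 - <<'E'
from h import *
k=K('top')
J=lambda u,v,z:ray('top',160+u/5-.4,155+v/5-.4,z,k)
B=lambda u,v,z:ray('top',285+(u-380)/5-.4,195+v/5-.4,z,k)
a,b=B(697,155,.05),B(735,307,.05);d=a-b
c4=np.mean([B(*p,.05) for p in((665,152),(717,137),(767,318),(713,330))],0)
print('block',(a+b)/2,c4,np.degrees(np.arctan2(d[1],d[0])),np.linalg.norm(d))
TL,TR,BR,BL=[J(*p,.012) for p in((28,78),(243,40),(345,540),(125,588))]
d=(TL+TR-BR-BL)/2;print('base',(TL+TR+BR+BL)/4,np.degrees(np.arctan2(d[1],d[0])),np.linalg.norm(d),np.linalg.norm(TL-TR),np.linalg.norm(BL-BR))
e=d/np.linalg.norm(d);o1=(TL+TR+BR+BL)/4-e*.02
lb,lt,rb,rt=[J(*p,.024) for p in((172,535),(118,242),(273,513),(215,222))]
d2=(lt+rt-lb-rb)/2;print('cheek',(lb+lt+rb+rt)/4,np.degrees(np.arctan2(d2[1],d2[0])),np.linalg.norm(d2),np.linalg.norm(lb-rb))
print('orig',o1,(lb+lt+rb+rt)/4+e*.015)
from scipy.spatial.transform import Rotation as R
print(R.from_rotvec(manip.observe()['eef_rot']).as_matrix().round(3)); print(K('wrist')[3].round(3))
E
```

```text
block [ 0.50243026 -0.1782875   0.05      ] [ 0.50091529 -0.17804238  0.05      ] 14.2749582791905 0.07473908343645723
base [0.55680332 0.20038028 0.012     ] 13.069564435654323 0.2564967220304548 0.10852000889434218 0.10956883716135767
cheek [0.5224325  0.19268115 0.024     ] 12.789572512711683 0.14571843975551546 0.04982182204443637
orig [0.5373214 0.1958576 0.012    ] [0.53704394 0.19607316 0.024     ]
[[-0.93   0.367 -0.   ]
 [ 0.367  0.93  -0.001]
 [ 0.    -0.001 -1.   ]]
[[ 0.367  0.9    0.237  0.137]
 [ 0.93  -0.355 -0.094  0.538]
 [-0.     0.254 -0.967  0.384]
 [ 0.     0.     0.     1.   ]]
```

Emit:
drive_tool --pt "0 0 0 0 0 -0.125 0.093" --pt "0 0 0 0 0 -0.125 0.093" --pt "0 0 0 0 0 -0.125 0.093" --pt "0 0 0 0 0 -0.125 0.093" --pt "0 0 0 0 0 -0.125 0.093" --pt "-0.007 -0.041 0 0 0 0 0.093" --pt "-0.007 -0.041 0 0 0 0 0.093" --pt "-0.007 -0.041 0 0 0 0 0.093" --pt "-0.007 -0.041 0 0 0 0 0.093" --pt "-0.007 -0.041 0 0 0 0 0.093" --pt "-0.007 -0.041 0 0 0 0 0.093" --pt "-0.007 -0.041 0 0 0 0 0.093" --squeeze 40

```text
clock: 1.3
eef_pos: [0.3203, 0.244, 0.2186]
eef_rot: [0.391, -3.117, 0.0]
ft_force: [0.5, -0.1, -0.5]
width: 0.0929
```

Emit:
drive_tool --pt "-0.007 -0.041 0 0 0 0 0.093" --pt "-0.007 -0.041 0 0 0 0 0.093" --pt "-0.007 -0.041 0 0 0 0 0.093" --pt "-0.007 -0.041 0 0 0 0 0.093" --pt "-0.007 -0.041 0 0 0 0 0.093" --pt "-0.007 -0.041 0 0 0 0 0.093" --pt "-0.007 -0.041 0 0 0 0 0.093" --pt "-0.007 -0.041 0 0 0 0 0.093" --pt "-0.007 -0.041 0 0 0 0 0.093" --pt "-0.007 -0.041 0 0 0 0 0.093" --pt "0 0 0 0 0 0 0.093"

```text
clock: 2.4
eef_pos: [0.4902, -0.138, 0.2182]
eef_rot: [-0.386, 3.118, -0.001]
ft_force: [-0.3, -0.2, 0.2]
width: 0.0931
```

```bash
cat >> h.py <<'E'
from scipy.spatial.transform import Rotation as R
def to(p,yaw):
    s=manip.observe();M=R.from_rotvec(s['eef_rot']).as_matrix();y=np.radians(yaw)
    T=np.array([[np.cos(y),np.sin(y),0],[np.sin(y),-np.cos(y),0],[0,0,-1]])
    print('t',s['clock'],'pos',s['eef_pos'].round(4),'yaw',np.degrees(np.arctan2(M[1,0],M[0,0])).round(2),'f',s['ft_force'].round(2),'w',s['width'])
    print('shift(cur axes)',(M.T@(np.array(p)-s['eef_pos'])).round(4),'shift(after turn)',(T.T@(np.array(p)-s['eef_pos'])).round(4),'turn',R.from_matrix(M.T@T).as_rotvec().round(4))
E
python3 - <<'E'
from h import *
to([.5015,-.178,.2],194.2)
shot('wrist','w1.png',None,1.4);print(K('wrist'))
E
```

```text
t 2.4 pos [ 0.4902 -0.138   0.2182] yaw -165.9 f [-0.35 -0.16  0.16] w 0.09314494319402093
shift(cur axes) [-0.0013 -0.0415  0.0182] shift(after turn) [-0.0012 -0.0415  0.0182] turn [-0.0007  0.     -0.0018]
(np.float64(309.66338468310045), 278.5994189870029, 204.4163586685263, array([[-2.43970003e-01,  9.37993122e-01,  2.46267216e-01,
         4.21435925e-01],
       [ 9.69782412e-01,  2.35751650e-01,  6.27951674e-02,
        -1.52806784e-01],
       [ 8.43532632e-04,  2.54145751e-01, -9.67165563e-01,
         3.83696118e-01],
       [ 0.00000000e+00,  0.00000000e+00,  0.00000000e+00,
         1.00000000e+00]]))
```

View pics/w1.png

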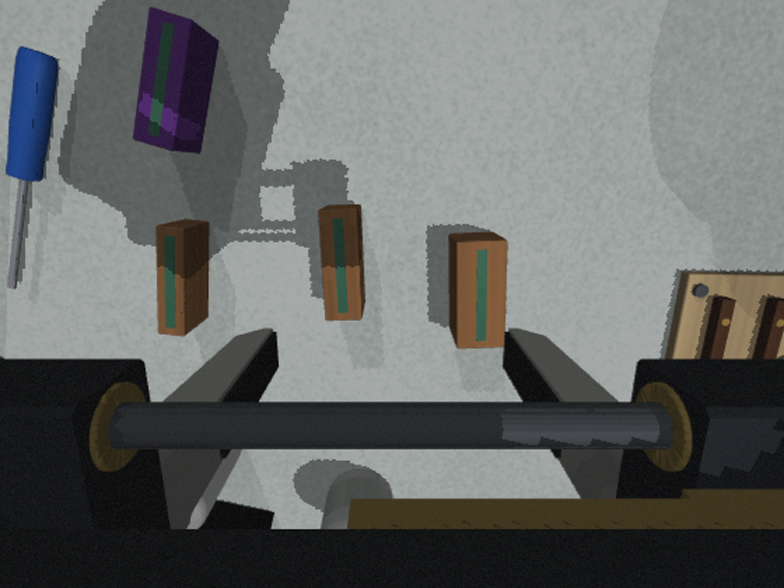

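The wrist view shows the middle block's inlay from (338,218) to (343,313). The wide block is to its right and the narrow one to its left.

```bash
python3 - <<'E'
from h import *
k=K('wrist')
W=lambda u,v:ray('wrist',(u+.5)/1.4-.5,(v+.5)/1.4-.5,.05,k)
a,b=W(338.5,218),W(343,313);d=b-a;c=(a+b)/2
yaw=np.degrees(np.arctan2(d[1],d[0]));print(c,yaw,np.linalg.norm(d))
to([.5015,-.1785,.017],194.2);to([c[0],c[1],.017],180+yaw)
E
```

```text
[ 0.50047623 -0.1727145   0.05      ] 15.116643638443907 0.07629660067052946
t 2.45 pos [ 0.4892 -0.136   0.218 ] yaw -165.87 f [-0.3   0.97 -0.23] w 0.09297434946924375
shift(cur axes) [-0.0017 -0.0443  0.201 ] shift(after turn) [-0.0015 -0.0442  0.201 ] turn [ 0.0005 -0.0008 -0.0013]
t 2.45 pos [ 0.4892 -0.136   0.218 ] yaw -165.87 f [-0.3   0.97 -0.23] w 0.09297434946924375
shift(cur axes) [-0.0022 -0.0385  0.201 ] shift(after turn) [-0.0013 -0.0384  0.201 ] turn [ 0.0005 -0.0008 -0.0173]
```

Emit:
drive_tool --pt "-0.001 -0.041 0 0 0 -0.01 0.093" --pt "0 0 0.04 0 0 0 0.093" --pt "0 0 0.04 0 0 0 0.093" --pt "0 0 0.04 0 0 0 0.093" --pt "0 0 0.04 0 0 0 0.093" --pt "0 0 0.02 0 0 0 0.093" --pt "0 0 0.02 0 0 0 0.093" --pt "0 0 0 0 0 0 0.093" --pt "0 0 0 0 0 0 0.06" --pt "0 0 0 0 0 0 0.045" --pt "0 0 0 0 0 0 0.02" --pt "0 0 0 0 0 0 0.02"

```text
clock: 3.65
eef_pos: [0.5005, -0.1741, 0.0194]
eef_rot: [-0.406, 3.114, -0.001]
ft_force: [-0.6, -0.0, 0.8]
width: 0.0653
```

Emit:
drive_tool --pt "0 0 0 0 0 0 0.02" --pt "0 0 0 0 0 0 0.02" --pt "0 0 0 0 0 0 0.02" --pt "0 0 0 0 0 0 0.02"

```text
clock: 4.05
eef_pos: [0.5001, -0.174, 0.0186]
eef_rot: [0.406, -3.115, 0.0]
ft_force: [-0.0, -0.9, 0.3]
width: 0.0334
```

Emit:
drive_tool --pt "0 0 0 0 0 0 0.02" --pt "0 0 0 0 0 0 0.02" --pt "0 0 0 0 0 0 0.02" --pt "0 0 -0.02 0 0 0 0.02" --pt "0 0 -0.03 0 0 0 0.02" --pt "0 0 -0.04 0 0 0 0.02" --pt "0 0 -0.04 0 0 0 0.02" --pt "0 0 0 0 0 0 0.02"

```text
clock: 4.85
eef_pos: [0.5023, -0.1749, 0.1533]
eef_rot: [-0.405, 3.109, -0.006]
ft_force: [1.2, 0.4, -1.2]
width: 0.0297
```

```bash
python3 - <<'E'
from h import *
# target: block centre above channel point, TCP at jig x=-65
y=np.radians(13);to([.537-.065*np.cos(y),.196-.065*np.sin(y),.15],193)
E
```

```text
t 4.85 pos [ 0.5023 -0.1749  0.1533] yaw -165.14 f [ 1.15  0.43 -1.23] w 0.029709081371036773
shift(cur axes) [-0.0637  0.3517  0.002 ] shift(after turn) [-0.0522  0.3536  0.0033] turn [-0.0048  0.0062  0.0324]
```

Emit:
drive_tool --pt "0 0.02 0 0 0 0.032 0.02" --pt "-0.001 0.037 0 0 0 0 0.02" --pt "-0.001 0.037 0 0 0 0 0.02" --pt "-0.001 0.037 0 0 0 0 0.02" --pt "-0.001 0.037 0 0 0 0 0.02" --pt "-0.001 0.037 0 0 0 0 0.02" --pt "-0.001 0.037 0 0 0 0 0.02" --pt "-0.001 0.037 0 0 0 0 0.02" --pt "-0.001 0.037 0 0 0 0 0.02" --pt "-0.001 0.037 0 0 0 0 0.02" --pt "0 0 0 0 0 0 0.02" --pt "0 0 0 0 0 0 0.02"

```text
clock: 6.05
eef_pos: [0.4282, 0.1721, 0.1478]
eef_rot: [0.359, -3.12, 0.001]
ft_force: [-0.9, -0.7, -0.5]
width: 0.0298
```

```bash
python3 - <<'E'
from h import *
y=np.radians(13);to([.537-.065*np.cos(y),.196-.065*np.sin(y),.15],193)
shot('wrist','w2.png',None,1.4);shot('top','t2.png',(160,155,235,275),5)
a=cv2.imread('pics/t2.png');b=cv2.imread('pics/w2.png');o=np.zeros((600,800,3),np.uint8);o[:,:375]=a;cv2.imwrite('pics/t2.png',o)
E
```

```text
t 6.05 pos [0.4282 0.1721 0.1478] yaw -166.88 f [-0.93 -0.69 -0.54] w 0.029823922796906877
shift(cur axes) [-0.0464 -0.0013 -0.0022] shift(after turn) [-0.0464 -0.0012 -0.0022] turn [-0.0002 -0.0013  0.0022]
```

View pics/w2.png

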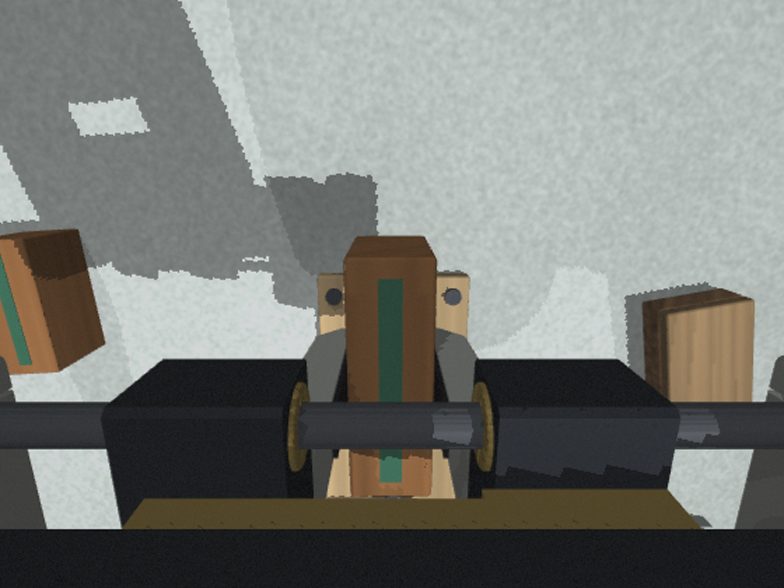

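The wrist view shows the block held straight in the jaws, with inlay (391,280) to (390,482). The jig base near corners are (318,274) and (469,272), and its screws are at (334,297) and (453,297).

```bash
python3 - <<'E'
from h import *
k=K('wrist')
W=lambda u,v,z:ray('wrist',(u+.5)/1.4-.5,(v+.5)/1.4-.5,z,k)
s=manip.observe();zt=s['eef_pos'][2]-.018+.05;M=R.from_rotvec(s['eef_rot']).as_matrix()
c=(W(318,274,.012)+W(469,272,.012))/2;c2=(W(334,297,.012)+W(453,297,.012))/2
e=W(469,272,.012)-W(318,274,.012);print('base edge mid',c,'screws',c2,'edge yaw',np.degrees(np.arctan2(e[1],e[0]))-90,np.linalg.norm(e))
e=W(453,297,.012)-W(334,297,.012);print('screw yaw',np.degrees(np.arctan2(e[1],e[0]))-90)
a,b=W(391,280,zt),W(390,482,zt);d=b-a;print('block',(a+b)/2,np.degrees(np.arctan2(d[1],d[0])),np.linalg.norm(d))
for n,p in(('edge',c),('screws',c2),('blk',(a+b)/2),('top-est',np.array([.537-.11*np.cos(.227),.196-.11*np.sin(.227),0]))):print(n,(M.T@(p-s['eef_pos'])).round(4))
E
```

```text
base edge mid [0.42767194 0.17364829 0.012     ] screws [0.44503347 0.1777194  0.012     ] edge yaw 13.761289031083138 0.10782642492988335
screw yaw 12.982502140123245
block [0.42939582 0.17174217 0.18012999] 12.735103365027493 0.07525537130157542
edge [0.0003 0.0027 0.1361]
screws [-0.0176  0.0028  0.1361]
blk [-0.0008  0.0005 -0.032 ]
top-est [-1.300e-03 -1.000e-04  1.481e-01]
```

View pics/t2.png

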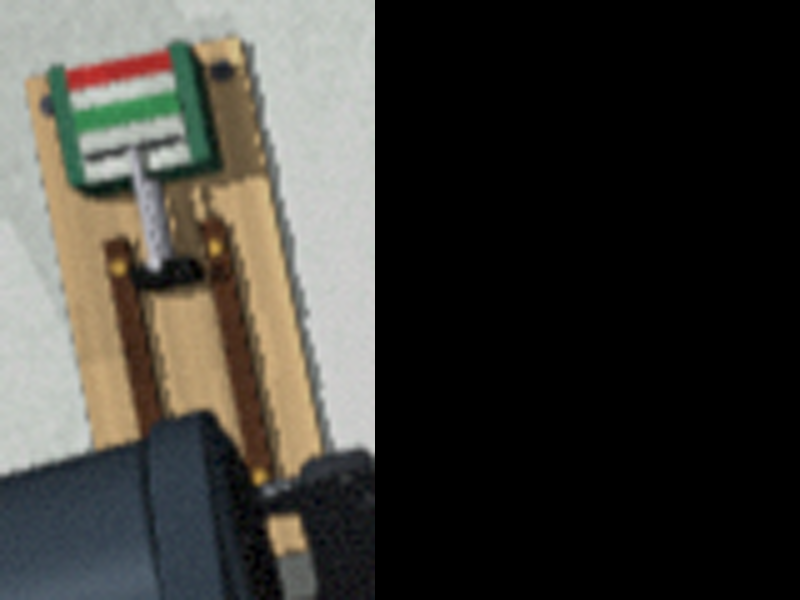

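Emit:
drive_tool --pt "-0.02 0.002 0 0 0 0 0.02" --pt "-0.026 0 0 0 0 0 0.02" --pt "0 0 0.035 0 0 0 0.02" --pt "0 0 0.035 0 0 0 0.02" --pt "0 0 0.025 0 0 0 0.02" --pt "0 0 0 0 0 0 0.02" --pt "0 0 0 0 0 0 0.02"

```text
clock: 6.85
eef_pos: [0.4735, 0.1834, 0.054]
eef_rot: [0.354, -3.121, 0.0]
ft_force: [0.4, 0.2, 0.8]
width: 0.0294
```

```bash
python3 - <<'E'
from h import *
to([.537-.065*np.cos(.227),.196-.065*np.sin(.227),.03],193)
shot('wrist','w3.png',(180,190,380,370),4)
E
```

```text
t 6.85 pos [0.4735 0.1834 0.054 ] yaw -167.05 f [0.38 0.16 0.82] w 0.029442743312953844
shift(cur axes) [ 0.0003 -0.002   0.024 ] shift(after turn) [ 0.0003 -0.002   0.024 ] turn [-0.0001 -0.0004 -0.0009]
```

View pics/w3.png

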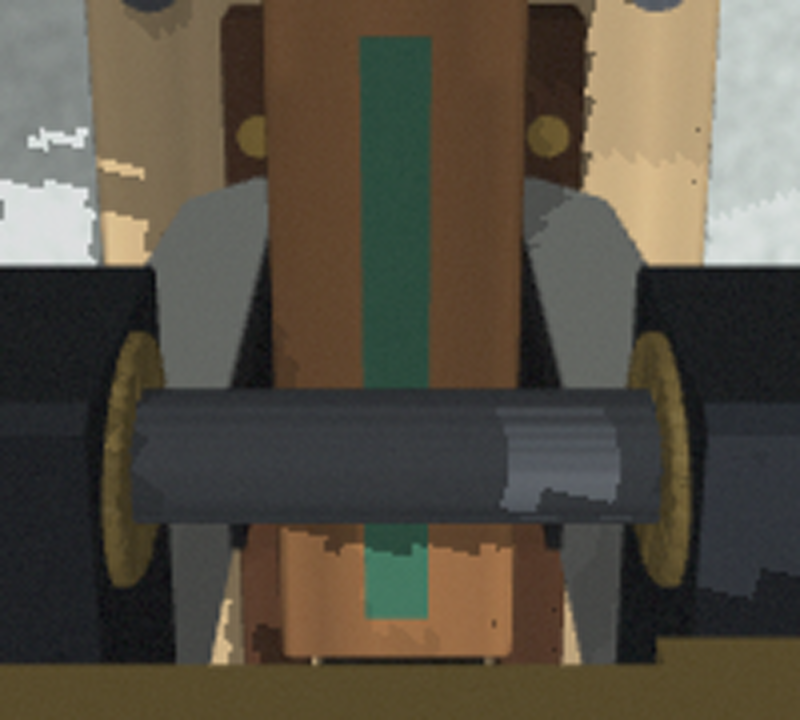

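Cheek outer edges (222 and 586) are centred at 404 against 397 for the block, so the channel is about 1.2 mm toward +y, and parallel. I'll correct that and lower.

Emit:
drive_tool --pt "0 0.001 0 0 0 0 0.02" --pt "0 0 0.006 0 0 0 0.02" --pt "0 0 0.006 0 0 0 0.02" --pt "0 0 0.005 0 0 0 0.02" --pt "0 0 0.003 0 0 0 0.02" --pt "0 0 0 0 0 0 0.02" --pt "0 0 0 0 0 0 0.02"

```text
clock: 7.6
eef_pos: [0.4729, 0.1851, 0.0336]
eef_rot: [0.356, -3.121, 0.0]
ft_force: [-0.0, 1.2, -1.6]
width: 0.0298
```

Emit:
drive_tool --pt "0 0 0.001 0 0 0 0.02" --pt "0 0 0 0 0 0 0.02" --pt "0 0 0 0 0 0 0.02"

```text
clock: 7.9
eef_pos: [0.473, 0.1851, 0.0327]
eef_rot: [-0.356, 3.121, 0.0]
ft_force: [-0.2, -0.0, -1.6]
width: 0.0299
```

Emit:
drive_tool --pt "0 0 0.001 0 0 0 0.02" --pt "0 0 0 0 0 0 0.02" --pt "0 0 0 0 0 0 0.02"

```text
clock: 8.2
eef_pos: [0.4729, 0.1851, 0.0316]
eef_rot: [-0.356, 3.121, -0.0]
ft_force: [1.1, -0.3, -1.0]
width: 0.0296
```

Emit:
drive_tool --pt "0 0 0.001 0 0 0 0.02" --pt "0 0 0 0 0 0 0.02" --pt "0 0 0 0 0 0 0.02"

```text
clock: 8.5
eef_pos: [0.473, 0.1851, 0.0306]
eef_rot: [-0.356, 3.121, 0.0]
ft_force: [1.0, 0.2, -0.4]
width: 0.0297
```

Emit:
drive_tool --pt "0 0 0.001 0 0 0 0.02" --pt "0 0 0 0 0 0 0.02" --pt "0 0 0 0 0 0 0.02"

```text
clock: 8.8
eef_pos: [0.473, 0.1851, 0.0306]
eef_rot: [-0.356, 3.121, 0.0]
ft_force: [-5.4, -1.9, 15.8]
width: 0.0297
```

```bash
python3 - <<'E'
from h import *
to([.537-.065*np.cos(.227),.196-.065*np.sin(.227),.03],193)
shot('side','s2.png',(160,140,290,240),6)
E
```

```text
t 8.8 pos [0.473  0.1851 0.0306] yaw -166.98 f [-5.42 -1.89 15.81] w 0.029735421139696443
shift(cur axes) [ 0.0002 -0.0038  0.0006] shift(after turn) [ 0.0002 -0.0038  0.0006] turn [-0.      0.0002  0.0003]
```

View pics/s2.png

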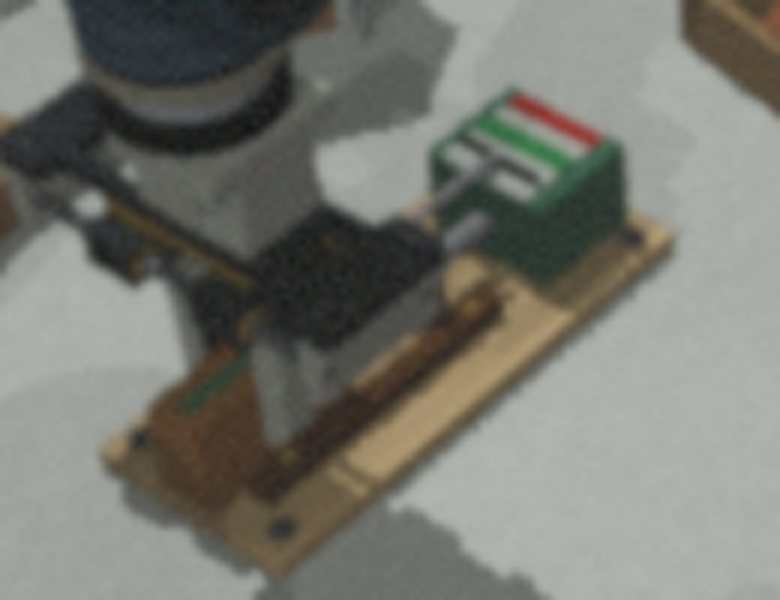

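The block stands in the channel between the cheeks and the floor is felt (Fz 16 N). I'll ease off 0.8 mm and slide toward the pad.

Emit:
drive_tool --pt "0 0 -0.0008 0 0 0 0.02" --pt "-0.01 0 0 0 0 0 0.02" --pt "-0.01 0 0 0 0 0 0.02" --pt "-0.01 0 0 0 0 0 0.02" --pt "-0.006 0 0 0 0 0 0.02" --pt "0 0 0 0 0 0 0.02" --pt "0 0 0 0 0 0 0.02"

```text
clock: 9.55
eef_pos: [0.509, 0.1934, 0.0307]
eef_rot: [-0.356, 3.119, 0.0]
ft_force: [1.3, -0.3, 4.0]
width: 0.0294
```

Emit:
drive_tool --pt "-0.003 0 0 0 0 0 0.02" --pt "-0.002 0 0 0 0 0 0.02" --pt "0 0 0 0 0 0 0.02" --pt "0 0 0 0 0 0 0.02"

```text
clock: 9.95
eef_pos: [0.5122, 0.1942, 0.0306]
eef_rot: [0.356, -3.12, 0.0]
ft_force: [-4.3, -1.1, 8.9]
width: 0.0294
```

Emit:
drive_tool --pt "-0.003 0 0 0 0 0 0.02" --pt "-0.002 0 0 0 0 0 0.02" --pt "0 0 0 0 0 0 0.02" --pt "0 0 0 0 0 0 0.02"

```text
clock: 10.35
eef_pos: [0.5171, 0.1953, 0.0306]
eef_rot: [0.356, -3.12, 0.0]
ft_force: [-4.1, -1.9, 9.4]
width: 0.0296
```

Emit:
drive_tool --pt "-0.003 0 0 0 0 0 0.02" --pt "-0.002 0 0 0 0 0 0.02" --pt "0 0 0 0 0 0 0.02" --pt "0 0 0 0 0 0 0.02"

```text
clock: 10.75
eef_pos: [0.5219, 0.1965, 0.0306]
eef_rot: [0.356, -3.12, 0.0]
ft_force: [-3.9, -2.0, 10.3]
width: 0.0299
```

Emit:
drive_tool --pt "0 0 -0.0006 0 0 0 0.02" --pt "-0.002 0 0 0 0 0 0.02" --pt "-0.002 0 0 0 0 0 0.02" --pt "0 0 0 0 0 0 0.02" --pt "0 0 0 0 0 0 0.02"

```text
clock: 11.25
eef_pos: [0.5262, 0.1974, 0.0307]
eef_rot: [0.356, -3.121, 0.0]
ft_force: [-2.9, -0.4, -1.0]
width: 0.0296
```

Emit:
drive_tool --pt "-0.002 0 0 0 0 0 0.02" --pt "-0.002 0 0 0 0 0 0.02" --pt "0 0 0 0 0 0 0.02" --pt "0 0 0 0 0 0 0.02"

```text
clock: 11.65
eef_pos: [0.53, 0.1983, 0.0308]
eef_rot: [0.356, -3.12, 0.0]
ft_force: [-4.0, 0.2, -3.2]
width: 0.0297
```

Emit:
drive_tool --pt "-0.002 0 0 0 0 0 0.02" --pt "-0.002 0 0 0 0 0 0.02" --pt "0 0 0 0 0 0 0.02" --pt "0 0 0 0 0 0 0.02"

```text
clock: 12.05
eef_pos: [0.5337, 0.1992, 0.0308]
eef_rot: [0.356, -3.12, 0.0]
ft_force: [-5.5, -0.5, -1.3]
width: 0.0298
```

Emit:
drive_tool --pt "-0.002 0 0 0 0 0 0.02" --pt "-0.002 0 0 0 0 0 0.02" --pt "0 0 0 0 0 0 0.02" --pt "0 0 0 0 0 0 0.02"

```text
clock: 12.45
eef_pos: [0.5373, 0.2, 0.0308]
eef_rot: [0.356, -3.119, 0.0]
ft_force: [-7.0, -1.5, -1.4]
width: 0.0297
```

```bash
python3 - <<'E'
from h import *
to([.54,.2,.03],193)
u=np.array([np.cos(.227),np.sin(.227),0]);print(manip.observe()['ft_force']@u)
shot('top','t3.png',(155,150,235,210),9.9);f=[]
shot('side','s3.png',(160,130,290,227),6)
for i in range(8): vision.read_camera('wrist');f.append(manip.observe()['ft_force'])
f=np.array(f);print(f.mean(0),f.mean(0)@u,(f@u).round(1))
E
```

```text
t 12.45 pos [0.5373 0.2    0.0308] yaw -166.98 f [-6.98 -1.51 -1.37] w 0.029688411187284183
shift(cur axes) [-0.0026 -0.0006  0.0008] shift(after turn) [-0.0026 -0.0006  0.0008] turn [-0.     -0.0021  0.0003]
-7.145026257920679
[-7.54671142 -0.75676827 -0.71093838] -7.5234225316993655 [-7.9 -7.7 -7.8 -7.1 -7.  -8.1 -7.5 -7.1]
```

View pics/t3.png

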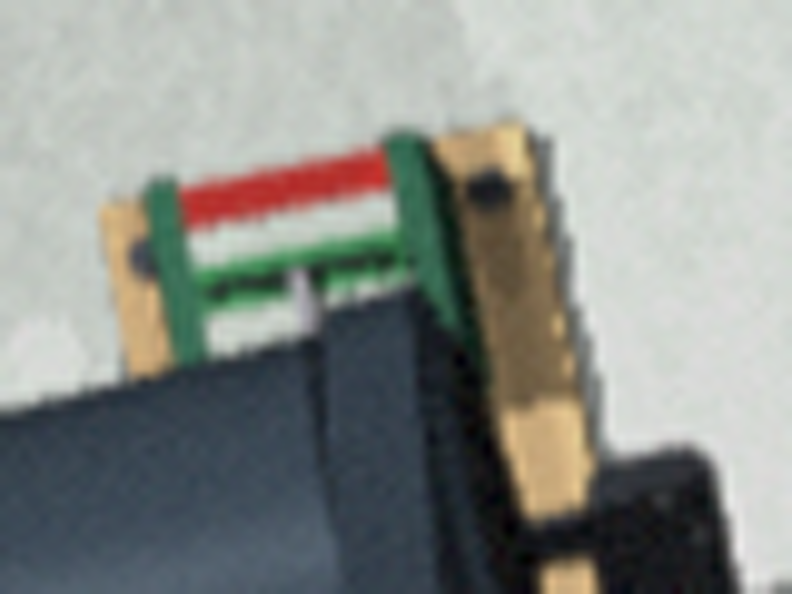

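View pics/s3.png

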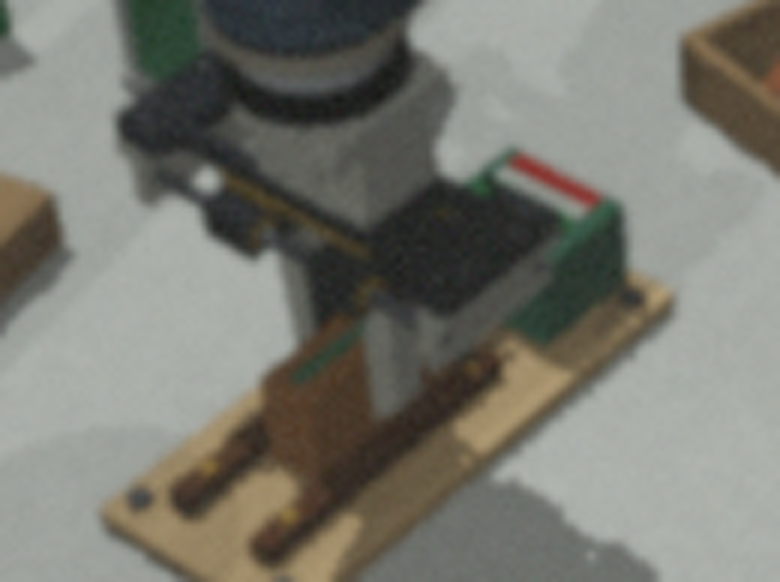

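The pointer sits in the green band in the top view, at about (300,275). The average push is 7.5 N (about 17 mm of travel) and steady, and the block stands between the cheeks. Handing in.

```bash
python3 -c "
from h import *
to([.54,.2,.03],193);print(manip.close_job())"
```

```text
t 12.95 pos [0.5373 0.2    0.0308] yaw -166.98 f [-7.16 -0.52 -1.24] w 0.029667012107085115
shift(cur axes) [-0.0027 -0.0006  0.0008] shift(after turn) [-0.0027 -0.0006  0.0008] turn [-0.0001 -0.0021  0.0003]
the job is handed in; nothing more can be done
None
```

The 30 mm block is in the jig channel and held against the pad with a steady push. I handed the job in at 12.95 s with the gripper still closed on it at 40 N; the hand-in reports no verdict.

**Last checks:**
- **Push:** it averaged about 7.5 N, which is about 17 mm of pad travel. The top camera shows the pointer in the green band, near the middle.
- **Block:** it stands between the cheeks. The finger opening reads 29.7 mm, which confirms it is the 30 mm block.
- **Alignment:** the jaws are within about 0.1° of the jig direction I measured.

**What disagreed or was not checked:**
- **Block position:** the top and wrist cameras differed by about 5 mm sideways, so I centred the block on the cheeks as the wrist camera saw them.
- **Floor contact:** the block touched down at 16 N, so I eased it off by about 1.4 mm. It now rests lightly on the floor or a fraction of a millimetre above it.
- **Other items:** I did not look again at the other blocks and objects at the end. The arm made no contact with them that I know of.

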